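Unhook the hinge pack, file it in the parts tub and snap the lid on

ROBOT

A 7-joint arm with a two-finger parallel gripper is mounted at the origin on the work surface. World frame = base frame: x ahead of the robot, y to its left, z up, the work surface at z = 0. Lengths are in m, angles in rad, forces in N, time in s.
With the tool pointing down it reaches from about 0.35 to 0.9 m from the base axis. Payload 7.2 kg.
Tool frame: the origin (TCP) lies between the finger pads; the fingertips stand 19 mm ahead of it and the grasp point (between the pads) is the TCP (bot.tips_ahead is the distance from the TCP to the fingertips, in m); z points along the fingers, y is the direction in which the jaws open and shut (so a half turn about z gives the same grasp; the last joint's range is limited). The gripper opens to 88 mm and grips with 3 to 60 N. Pads are 20 mm wide; open, the fingers measure 115 mm over their backs; the gripper's body (75 mm by 178 mm) begins 61 mm behind the grasp point.
Start: joints at [-1.226, 0.411, -0.013, 1.596, 0.006, 1.134, -0.082], TCP at [0.251, 0.572, 0.242] pointing down, gripper open.
Joint ranges: [-2.95, 2.95], [-0.29, 1.99], [-1.47, 1.44], [0.14, 2.54], [-1.03, 4.17], [0.13, 1.85], [-2.86, 2.86]. Speed limits (rad/s): [2.39, 2.39, 3.01, 3.01, 3.14, 3.14, 3.14].

INTERFACE

Orientations are given as a unit quaternion [w, x, y, z].
In Python, from bench import bot, read_camera, get_calibration, order gives the robot as it stands. The module is installed in compiled form; this text tells all that it offers.
- The arm moves only by the tool play_rows, never from a script. Its arguments are lists of equal length, an entry for each row: "delta_pos": the shift along the world's x, y, z in cm, a list of three; "angular": the turn, a rotation vector about the world's x, y, z in degrees, a list of three; "gripper": the finger opening in cm, from 0 to 8.78. In form: {"delta_pos": [[dx, dy, dz], ...], "angular": [[wx, wy, wz], ...], "gripper": [gripper, ...]}. A call has 1 to 5 rows; each row shifts and turns the commanded pose from where the row before left it; what a row does not reach is not made up. A row lasts 1/10 s, in which the tool goes at most 50 mm and 8.59 degrees, less where a joint would pass 70% of its speed; a pose out of reach is approached as far as the arm can. A call with a gripper value outside its range is refused whole. The fingers move at their own pace and stop on an object; the grip force is fixed at half the most. Time passes only in rows, so rows that do not move let the fingers close. It gives the time, the measured TCP pose, the force and the opening at its end, in the units of the state.
- bot.get_state(): the state, without advancing time (a new reading comes with each control period).
- read_camera(name): name is "side" or "top" or "wrist"; returns (picture, depth): 420x560x3 uint8, red, green, blue; 420x560 float32, m along the optical axis (not along the pixel's ray), 0 where there is no reading.
- get_calibration(name): a dict with "fovy" (degrees; the focal length in pixels is half the picture's height over the tangent of half this angle, whatever the lens; pixels are square), "cx", "cy" (the principal point, pixels), "T" (4x4, takes a point from camera to world coordinates); the wrist camera has in their place "mount" (4x4, takes a point from camera to tool coordinates, whose origin is the TCP and whose axes are the flange's). Camera axes: x right, y down, z forward; pixel columns grow to the right and rows downward; lengths in m; the calibration is good to about 2 mm. A picture is of the moment at which its call begins: read the wrist's pose just before it. get_calibration takes no time and is no camera call.
- order.close_job(): hands the job in, once; it reports no verdict.
The state is a dict: "time_s": time; "joint_pos": joint angles; "joint_vel": joint speeds; "effort": joint torques, N m; "tool_pos": TCP position; "tool_rot": TCP orientation; "ft_force": force on the tool from outside, world axes, zero at the start; "wrist_torque": the same for the moment, N m; "width": finger opening in m.
Only numpy, scipy, OpenCV 4.12 (cv2) and the standard library are available. Lean on these libraries where they do the work, as an engineer would, in place of code of your own. Each camera call takes 0.05 s, during which the arm holds its last target. There are 200 camera calls.

TASK

On the small display rack, take hold of the carded pack with the rectangular hinge (not the round wheel), lift it to clear the peg's upturned tip and slide it off without yanking at the peg. Stand it, bottom edge down, in the empty slot of the grey parts tub and let go, then fetch the tub's lid, set it on the tub and press it down until both end catches have snapped over it. Leave the wheel pack hanging on its peg and do not disturb the jar, the wrench or the tin.

Things in the scene. Friction and masses are not known exactly. Their poses are not given: they have to be found in the camera images.
- rack: Fixed display rack: upright grey perforated board 280 mm wide (y), 15 mm thick (x), 165 mm high, with two wire pegs. Origin under the board's centre, on the bench; +x points the way the pegs point, z up. One pack hangs on each peg, 30 to 55 mm from this origin in x; which pack is on which peg varies. The shells keep well clear of the board.
- rack_pegs (a point): Point midway between the two pegs' bends: 80 mm out along the rack's x, 150 mm above the bench; axes of the rack. The pegs are steel wire 5 mm thick, at y = +70 and -70 mm, level at this height from the board out to x = 0 of this point; there the tip turns steeply up, its highest point 12.5 mm above the peg's axis, its foremost point 6 mm beyond the bend.
- hinge_pack_mid (a point): The pack to take: upright brown card 60 wide (y), 4 thick (x), 100 mm high (z up), hanging hole in its upper part, below it a clear shell 50 wide, 42 high, 24 mm thick (27 over the steel), half on each side of the card, flush with the lower edge, with rectangular hinge leaves. Rigid, about 0.12 kg. Point: middle of the card, 50 mm above its lower edge. Its x lies along the peg, away from the board.
- hinge_pack_hole (a point): Middle of the hinge pack's hole, 22 mm wide and 22 mm high, 9 mm above the middle point; axes of the pack. The hole's upper edge rests on the peg. Lifted 10 to 17 mm from rest (best 13) the hole clears the tip in a level slide. Above the hole is a plain strip 30 mm high up to the card's top edge: pinch it there, across its 4 mm thickness.
- wheel_pack_mid (a point): Bystander: a pack with the same card but a round clear shell (42 mm diameter, 24 mm thick) with a black castor wheel below the hole, on the other peg. Point and axes as for the hinge pack.
- tub_rim (a point): Grey plastic parts tub, fixed to the bench, open on top: outside 138 (x) by 92 (y) by 118 mm high, walls and floor 4 mm. Point: centre of the mouth at rim height; axes of the tub, z up. Inside, a low divider (top 59 mm above the bench) at x = 1 to 5 mm; towards -x cartons fill it to 76 mm above the bench, towards +x is the empty slot. A spring catch stands outside each x end.
- tub_slot (a point): Centre of the floor of the empty slot, 4 mm above the bench; same axes as the tub. The slot is 60 mm long in x and 84 mm wide in y: the pack stands in it with its card across the tub (card normal along the tub's x, either way round).
- catch_near (a joint): Spring catch at the tub's -x end, 34 mm wide in y, reaching 22 mm over the rim, with a sloped nose; the value is how far it is pushed outward in metres: 0 at rest, at most 0.008. The lid's edge pushes it out about 3 mm in passing the nose, then it springs back over the lid. Both together take about 10 to 15 N of push down on the lid.
- catch_far (a joint): The same at the tub's +x end.
- lid_grip (a point): The tub's lid, right way up on the bench: grey plastic plate 144 (x) by 96 (y) by 5 mm with a bar handle on top, 60 long (x), 14 wide (y), 26 mm high. About 0.14 kg. Point: on the bar's axis, 13 mm above the plate's top; the bar's top is 13 mm higher. Axes of the lid, z up. Pinch the bar across y.
- lid_plate (a point): Centre of the lid plate's underside, 18 mm below the grip point; axes of the lid. Below it a ridge 6 mm deep, 125 by 79 mm over its rounded edges, enters the tub's 130 by 84 mm mouth. Closed, it lies on tub_rim, lid x along tub x (either way round), held under the noses with 1.5 mm play. Its edge meets the noses' slopes about 14 mm above the rim.
- jar: Bystander: screw jar, 60 mm across, 85 mm high. Origin under its centre.
- wrench: Bystander: wrench lying flat. Origin under its middle.
- tin: Bystander: tin, 64 mm across, 100 mm high. Origin under its centre.

How it is judged:
By the outcome, as a careful person would: the job done as asked, in the order asked, and still so for the second after the job is handed in, with the robot touching nothing.
It also fails if it takes over 70 s, if anything falls off the work surface, if the arm or the gripper's body presses on something with over 40 N, if the wrist force passes 120 N, or if a joint passes its speed limit or range.

## Working session

There is one attempt and no reset: what is moved stays moved. The work goes in short steps, Python scripts to look and compute and a tool call to move; the robot and the scene stay as the last step left them, time stands still between calls to the robot, and variables do not carry over. Pictures are saved under pics/ and viewed, about 8 in all and at most 12, crops included, and the job is handed in when it is done.

Besides the shell and the picture viewer there is one more tool, called after ">>>" by a JSON object that holds its "op" and its "data". play_rows: Moves the arm, as the interface text tells. Its arguments: {"type":"object","properties":{"delta_pos":{"type":"array","items":{"type":"array","items":{"type":"number"}}},"angular":{"type":"array","items":{"type":"array","items":{"type":"number"}}},"gripper":{"type":"array","items":{"type":"number"}}},"required":["delta_pos","angular","gripper"]}

```bash
mkdir -p pics
cat > h.py <<'E'
import numpy as np, cv2
from bench import bot, read_camera, get_calibration, order
from scipy.spatial.transform import Rotation as R
def cam(n):
    s=bot.get_state(); im,d=read_camera(n); c=get_calibration(n)
    if 'mount' in c:
        T=np.eye(4); q=s['tool_rot']; T[:3,:3]=R.from_quat([q[1],q[2],q[3],q[0]]).as_matrix(); T[:3,3]=s['tool_pos']; T=T@c['mount']
    else: T=np.array(c['T'])
    f=im.shape[0]/2/np.tan(np.radians(c['fovy'])/2)
    return im,d,f,c['cx'],c['cy'],T
def cloud(d,f,cx,cy,T):
    v,u=np.indices(d.shape); P=np.stack([(u-cx)/f*d,(v-cy)/f*d,d,np.ones_like(d)],-1)
    W=(P@T.T)[...,:3]; W[d==0]=np.nan; return W
def save(n,im): cv2.imwrite('pics/'+n+'.png',im[...,::-1])
E
python3 - <<'E'
from h import *
for n in ['side','top']:
    im,d,f,cx,cy,T=cam(n); save(n+'0',im); np.savez(n+'0.npz',im=im,W=cloud(d,f,cx,cy,T),T=T,f=f)
    print(n,f,cx,cy,np.round(T,3),(d>0).mean())
s=bot.get_state(); print(s)
print(get_calibration('wrist'))
E
```

```text
side 429.6692811198405 277.3335332681997 208.25820193184813 [[ 0.93  -0.244  0.275  0.326]
 [-0.367 -0.614  0.698 -0.648]
 [-0.001 -0.75  -0.661  0.723]
 [ 0.     0.     0.     1.   ]] 0.9959906462585034
top 424.8947557095908 277.3882732592359 205.65642091995494 [[-0.004 -0.996  0.092  0.463]
 [-1.     0.003 -0.017  0.003]
 [ 0.017 -0.092 -0.996  1.139]
 [ 0.     0.     0.     1.   ]] 0.9960586734693877
{'time_s': 0.1, 'joint_pos': array([-1.22617878,  0.41175572, -0.01274287,  1.59690638,  0.00559197,
        1.13432653, -0.08219149]), 'joint_vel': array([-1.94500356e-03, -2.24433791e-03, -2.09474738e-04, -2.48372736e-03,
        4.67193511e-04,  1.12424243e-05, -3.09236026e-04]), 'effort': array([ 3.10952848e-03, -5.89096212e+01,  6.43950496e-01, -2.91710114e+01,
       -5.38342888e-02,  1.45547924e-02,  8.58362273e-05]), 'tool_pos': array([0.25059377, 0.5721147 , 0.24095509]), 'tool_rot': array([-1.01767025e-04,  2.04918132e-01,  9.78778880e-01, -6.72632752e-04]), 'ft_force': array([-0.22350486,  0.29754234,  0.10162385]), 'wrist_torque': array([0.07294833, 0.01345185, 0.0282368 ]), 'width': 0.08788263704982989}
{'fovy': 70.2766650278522, 'cx': 277.417285200995, 'cy': 207.71745329942766, 'mount': array([[ 4.88887085e-04, -9.52767206e-01, -3.03701188e-01,
         8.32906529e-02],
       [ 9.99999861e-01,  4.06158328e-04,  3.35568928e-04,
        -5.27204668e-05],
       [-1.96368304e-04, -3.03701309e-01,  9.52767273e-01,
        -1.42338288e-01],
       [ 0.00000000e+00,  0.00000000e+00,  0.00000000e+00,
         1.00000000e+00]])}
```

View pics/side0.png

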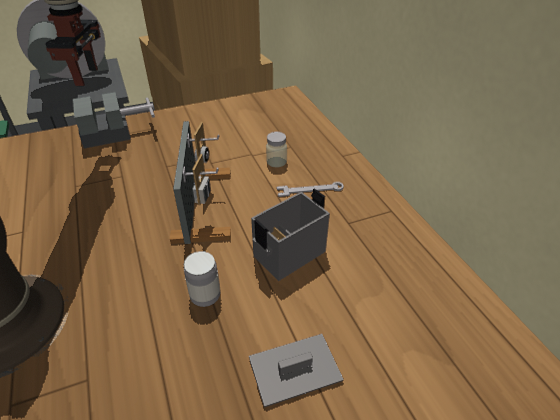

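View pics/top0.png

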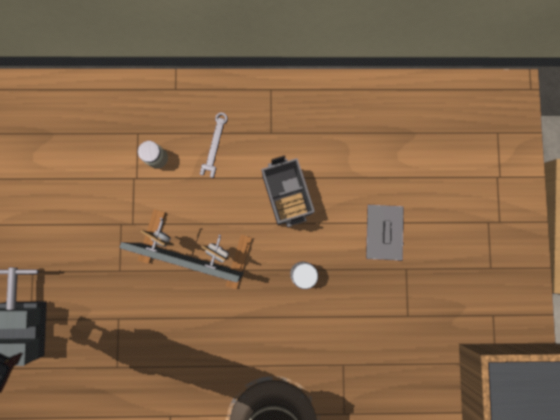

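The side view shows the nearer pack (205,190) with a steel rectangle and the farther one (207,155) dark and round. The tub is at (290,240), the lid at (295,370). In the top view the rack is at (180,262), the tub at (288,190) with its cartons on the near side, and the lid at (386,232).

Run:
```python
from h import *
t=np.load('top0.npz'); s=np.load('side0.npz'); W=t['W']; S=s['W']
def box(W,a,zr):  # pixel region u0,v0,u1,v1
    P=W[a[1]:a[3],a[0]:a[2]].reshape(-1,3); return P[(P[:,2]>zr[0])&(P[:,2]<zr[1])]
def rect(n,P):
    r=cv2.minAreaRect((P[:,:2]*1000).astype(np.float32)); print(n,len(P),'z',np.round(np.median(P[:,2]),4),r)
rect('tub rim',box(W,(250,140,330,235),(.111,.124)))
rect('catches',box(W,(250,140,330,235),(.124,.2)))
rect('tub side',box(S,(240,180,345,285),(.111,.124)))
rect('lid',box(W,(355,195,415,270),(.002,.012)))
rect('bar',box(W,(355,195,415,270),(.02,.04)))
rect('board',box(W,(110,235,255,290),(.158,.172)))
rect('cards',box(W,(195,220,245,265),(.175,.22)))
for n,a in [('jar/top',(285,255,325,295)),('far',(135,135,170,170))]:
    P=box(W,a,(.07,.12)); rect(n,P)
rect('wrench',box(W,(195,105,235,180),(.003,.03)))
for n,a in [('top',(110,200,260,290)),]:
    P=box(W,a,(.15,.25)); print(np.round(np.histogram(P[:,2],12)[0]),np.histogram(P[:,2],12)[1].round(3))
P=box(S,(180,115,240,215),(.1,.25)); print(np.histogram(P[:,2],10))
im=cv2.resize(s['im'][110:250,160:260],None,fx=5,fy=4,interpolation=2)
im2=cv2.resize(t['im'][195:295,110:260],None,fx=4,fy=4); save('rack',np.hstack([cv2.resize(im,(400,560)),cv2.copyMakeBorder(cv2.resize(im2,(400,267)),0,293,0,0,0)]))
```

```text
tub rim 334 z 0.1167 ((595.0079345703125, -39.04327392578125), (160.7584228515625, 92.23936462402344), 16.994728088378906)
catches 146 z 0.1352 ((595.344970703125, -38.79387664794922), (161.61306762695312, 34.02443313598633), 17.01045799255371)
tub side 614 z 0.116 ((595.3646850585938, -38.83636474609375), (163.681640625, 95.42726135253906), 17.184314727783203)
lid 1643 z 0.0092 ((496.30474853515625, -303.7731628417969), (160.1285400390625, 200.3496856689453), 88.76092529296875)
bar 154 z 0.0349 ((496.16180419921875, -301.7804870605469), (15.764336585998535, 59.98050308227539), 87.53326416015625)
board 900 z 0.1635 ((461.46868896484375, 199.7828826904297), (278.66021728515625, 91.346923828125), 73.98551177978516)
cards 54 z 0.1809 ((445.66815185546875, 131.1376953125), (58.6988410949707, 4.128244400024414), 59.420143127441406)
jar/top 533 z 0.0985 ((389.2010192871094, -80.16160583496094), (61.48265075683594, 60.68797302246094), 44.724544525146484)
far 375 z 0.0835 ((699.130615234375, 308.1685791015625), (52.21767807006836, 51.352455139160156), 25.809967041015625)
wrench 497 z 0.0057 ((740.271484375, 154.20529174804688), (105.5814208984375, 200.32485961914062), 88.48135375976562)
[ 83  42  24 149 497 230  20   7   5  21  60  31] [0.15  0.153 0.156 0.159 0.162 0.165 0.167 0.17  0.173 0.176 0.179 0.182
 0.185]
(array([153, 145, 264, 129, 102, 159, 207, 418,  72, 107]), array([0.10005525, 0.10836581, 0.11667638, 0.12498694, 0.1332975 ,
       0.14160807, 0.14991863, 0.1582292 , 0.16653976, 0.17485032,
       0.18316089]))
```

View pics/rack.png

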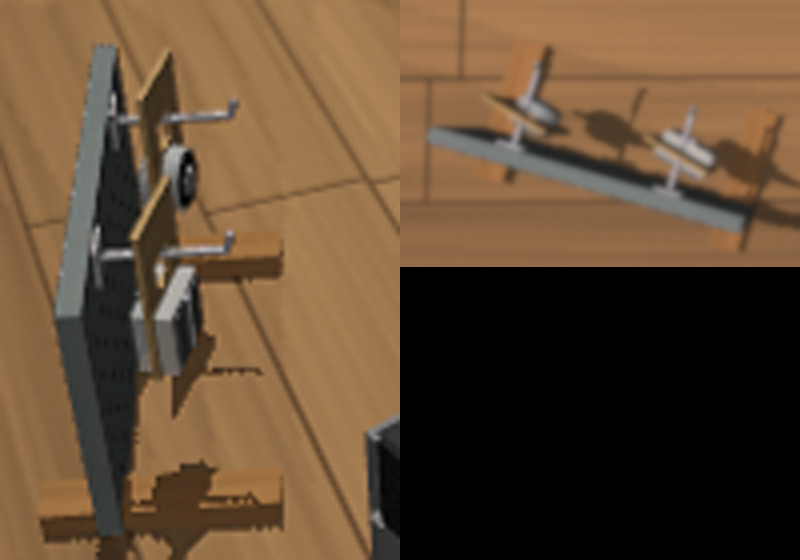

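The hinge pack is the nearer one (rack y = -70), and its card is skewed a bit to the peg. I'll move above it with the jaws along the card's normal.

>>> {"op": "play_rows", "data": {"delta_pos": [[0.8,-1.8,1],[1.7,-3.8,1],[1.7,-3.8,1],[1.7,-3.8,1],[1.7,-3.8,1]], "angular": [[0,0,-8],[0,0,-8],[0,0,-8],[0,0,-8],[0,0,-8]], "gripper": [8.7,8.7,7,5,3]}}

```text
time_s: 0.6
tool_pos: [0.3271, 0.4007, 0.2917]
tool_rot: [-0.0, 0.53, 0.848, -0.0]
ft_force: [1.2, -0.2, -0.1]
width: 0.0667
```

>>> {"op": "play_rows", "data": {"delta_pos": [[1.7,-3.8,0.9],[1.7,-3.8,0],[1.7,-3.8,0],[1.7,-3.8,0],[1.7,-3.8,0]], "angular": [[0,0,-8],[0,0,-8],[0,0,-8],[0,0,-8],[0,0,-8]], "gripper": [2.4,2,2,2,2]}}

```text
time_s: 1.1
tool_pos: [0.4119, 0.2108, 0.3006]
tool_rot: [-0.0, 0.788, 0.616, -0.0]
ft_force: [1.0, -0.0, -0.4]
width: 0.0265
```

>>> {"op": "play_rows", "data": {"delta_pos": [[1.7,-3.8,0],[1.7,-3.7,0],[0,-0.6,0],[0,0,0],[0,0,0]], "angular": [[0,0,-8.5],[0,0,-8.5],[0,0,0],[0,0,0],[0,0,0]], "gripper": [2,2,2,2,2]}}

```text
time_s: 1.6
tool_pos: [0.4452, 0.1326, 0.3005]
tool_rot: [-0.0, 0.868, 0.496, -0.0]
ft_force: [-0.1, 1.0, -0.7]
width: 0.0198
```

Run:
```python
from h import *
im,d,f,cx,cy,T=cam('wrist'); save('w1',im); W=cloud(d,f,cx,cy,T); np.savez('w1.npz',im=im,W=W,T=T)
s=bot.get_state(); print(s['tool_pos'],s['tool_rot'],s['width'],s['ft_force'])
P=W.reshape(-1,3); ok=~np.isnan(P[:,0])
def rect(n,m):
    Q=P[m&ok]; print(n,len(Q),np.median(Q,0).round(4),cv2.minAreaRect((Q[:,:2]*1000).astype(np.float32)) if len(Q)>3 else '')
for z in np.arange(.14,.2,.005): print(round(z,3),((P[:,2]>z)&(P[:,2]<=z+.005)).sum(),end='; ')
near=np.hypot(P[:,0]-.4457,P[:,1]-.131)<.045
rect('card top',near&(P[:,2]>.174)&(P[:,2]<.19))
rect('peg',near&(P[:,2]>.147)&(P[:,2]<.158))
for n in ['top0','side0']:
    B=np.load(n+'.npz')['W'].reshape(-1,3); B=B[(B[:,2]>.16)&(B[:,2]<.167)&(abs(B[:,0]-.46)<.12)&(abs(B[:,1]-.2)<.16)]
    x,y,*_=cv2.fitLine(B[:,:2].astype(np.float32),cv2.DIST_HUBER,0,.001,.001).ravel(); print(n,np.degrees(np.arctan2(y,x)),np.median(B,0),len(B))
Q=P[ok&(P[:,2]>.16)&(P[:,2]<.168)]; print(len(Q)); 
l=cv2.fitLine(Q[:,:2].astype(np.float32),cv2.DIST_HUBER,0,.001,.001).ravel(); print(l,np.degrees(np.arctan2(l[1],l[0])))
```

```text
[0.44518304 0.13298149 0.30045289] [-2.02437712e-04  8.68037062e-01  4.96499332e-01 -1.74671328e-04] 0.020047205049111633 [-0.77062157  0.12087969 -0.01139544]
0.14 306; 0.145 380; 0.15 946; 0.155 370; 0.16 4094; 0.165 575; 0.17 81; 0.175 91; 0.18 728; 0.185 0; 0.19 0; 0.195 0; card top 282 [0.4477 0.1369 0.1815] ((445.4698791503906, 132.67385864257812), (59.51992416381836, 3.689877510070801), 59.43572235107422)
peg 427 [0.4379 0.1333 0.1514] ((442.5238952636719, 143.38284301757812), (81.09233856201172, 51.7453498840332), 4.286273002624512)
top0 73.62153 [0.42697301 0.21066966 0.16356153] 835
side0 73.10461 [0.42416545 0.18198149 0.16376517] 536
4637
[0.28320163 0.9590604  0.4279194  0.2178147 ] 73.548615
```

View pics/w1.png

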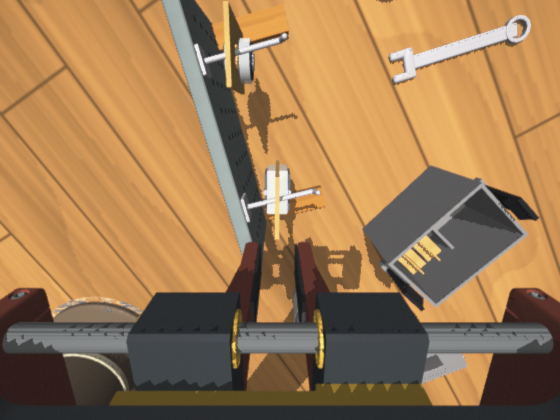

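The wrist view shows the hinge pack at (277,200) with its peg tip at (318,190), the wheel pack at (240,45), and the fingers lined up with the card. I'll descend to TCP z 0.176 (tips 4 mm above the peg) and close.

>>> {"op": "play_rows", "data": {"delta_pos": [[0,-0.08,-2],[0,0,-3],[0,0,-3],[0,0,-2],[0,0,-1]], "angular": [[0,0,0],[0,0,0],[0,0,0],[0,0,0],[0,0,0]], "gripper": [2,2,2,2,2]}}

```text
time_s: 2.15
tool_pos: [0.4444, 0.1319, 0.1889]
tool_rot: [-0.0, 0.868, 0.496, -0.001]
ft_force: [-0.8, 0.1, 0.5]
width: 0.0198
```

>>> {"op": "play_rows", "data": {"delta_pos": [[0,0,-0.8],[0,0,-0.6],[0,0,0],[0,0,0],[0,0,0]], "angular": [[0,0,0],[0,0,0],[0,0,0],[0,0,0],[0,0,0]], "gripper": [2,2,2,2,1.5]}}

```text
time_s: 2.65
tool_pos: [0.4462, 0.1309, 0.1773]
tool_rot: [-0.0, 0.869, 0.495, 0.001]
ft_force: [-0.1, -0.0, 0.1]
width: 0.0164
```

>>> {"op": "play_rows", "data": {"delta_pos": [[0,0,0],[0,0,0],[0,0,0],[0,0,0],[0,0,0]], "angular": [[0,0,0],[0,0,0],[0,0,0],[0,0,0],[0,0,0]], "gripper": [1,0.7,0.4,0.2,0]}}

```text
time_s: 3.15
tool_pos: [0.4457, 0.1308, 0.1767]
tool_rot: [-0.0, 0.869, 0.495, 0.0]
ft_force: [-1.4, 1.7, 2.3]
width: 0.0038
```

>>> {"op": "play_rows", "data": {"delta_pos": [[0,0,0],[0,0,0],[0,0,0]], "angular": [[0,0,0],[0,0,0],[0,0,0]], "gripper": [0,0,0]}}

```text
time_s: 3.45
tool_pos: [0.4457, 0.1308, 0.1767]
tool_rot: [-0.0, 0.869, 0.495, 0.0]
ft_force: [-1.7, 1.8, 2.5]
width: 0.0037
```

>>> {"op": "play_rows", "data": {"delta_pos": [[0,0,0.3],[0,0,0.4],[0,0,0.4],[0,0,0.2],[0,0,0]], "angular": [[0,0,0],[0,0,0],[0,0,0],[0,0,0],[0,0,0]], "gripper": [0,0,0,0,0]}}

```text
time_s: 3.95
tool_pos: [0.446, 0.1307, 0.19]
tool_rot: [0.0, 0.869, 0.495, 0.0]
ft_force: [-0.6, -0.5, -1.7]
width: 0.0038
```

Run:
```python
from h import *
s=bot.get_state(); print(s['tool_pos'],s['width'],s['ft_force'])
im,d,f,cx,cy,T=cam('side'); save('s1',cv2.resize(im[90:250,140:280],None,fx=4,fy=3.7,interpolation=2))
W=cloud(d,f,cx,cy,T)
im,d,f,cx,cy,T=cam('wrist'); save('w2',im)
```

```text
[0.44599845 0.13073512 0.19004316] 0.003818701333643852 [-0.60857923 -0.45796485 -1.73961811]
```

View pics/s1.png

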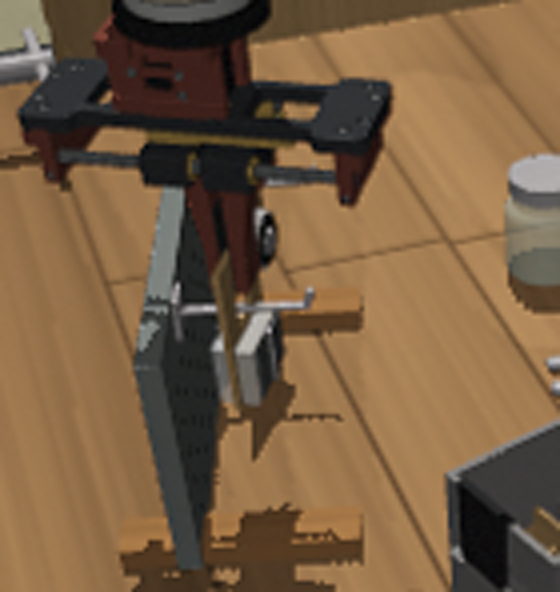

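The side view shows the pack lifted in the jaws, with the peg at (250,305) passing through the hole and the upturned tip at (310,295). The force now reads only the weight, so I'll slide it out along the peg.

>>> {"op": "play_rows", "data": {"delta_pos": [[0.4,-0.12,0],[0.77,-0.23,0],[0.77,-0.23,0],[0.77,-0.23,0],[0.3,-0.09,0]], "angular": [[0,0,0],[0,0,0],[0,0,0],[0,0,0],[0,0,0]], "gripper": [0,0,0,0,0]}}

```text
time_s: 4.55
tool_pos: [0.477, 0.1212, 0.1896]
tool_rot: [0.0, 0.869, 0.495, 0.0]
ft_force: [0.0, 0.4, -1.1]
width: 0.0034
```

>>> {"op": "play_rows", "data": {"delta_pos": [[0.4,-0.12,0],[0.6,-0.18,0],[0.77,-0.23,0],[0.77,-0.23,0],[0.77,-0.23,0]], "angular": [[0,0,0],[0,0,0],[0,0,0],[0,0,0],[0,0,0]], "gripper": [0,0,0,0,0]}}

```text
time_s: 5.05
tool_pos: [0.5097, 0.1116, 0.1897]
tool_rot: [0.0, 0.869, 0.495, 0.0]
ft_force: [0.3, -0.6, -1.9]
width: 0.004
```

>>> {"op": "play_rows", "data": {"delta_pos": [[0.77,-0.23,0],[0.77,-0.23,0],[0.4,-0.12,0],[0,0,0.5],[0,0,2]], "angular": [[0,0,0],[0,0,0],[0,0,0],[0,0,0],[0,0,0]], "gripper": [0,0,0,0,0]}}

```text
time_s: 5.55
tool_pos: [0.527, 0.1058, 0.2134]
tool_rot: [-0.0, 0.869, 0.495, -0.002]
ft_force: [0.8, 0.1, -1.7]
width: 0.004
```

>>> {"op": "play_rows", "data": {"delta_pos": [[0,0,2.5],[1,-1.2,2],[2,-2.6,0.5],[2,-2.7,0],[2,-2.7,0]], "angular": [[0,0,0],[0,0,7.6],[0,0,8],[0,0,8],[0,0,8]], "gripper": [0,0,0,0,0]}}

```text
time_s: 6.05
tool_pos: [0.5989, 0.0136, 0.2655]
tool_rot: [0.0, 0.699, 0.715, 0.001]
ft_force: [-0.2, 0.3, -0.6]
width: 0.0035
```

>>> {"op": "play_rows", "data": {"delta_pos": [[2,-2.7,0],[1.2,-1.5,0],[0,0,0],[0,0,0],[0,0,0]], "angular": [[0,0,8],[0,0,8],[0,0,0],[0,0,0],[0,0,0]], "gripper": [0,0,0,0,0]}}

```text
time_s: 6.55
tool_pos: [0.6298, -0.0266, 0.2647]
tool_rot: [-0.0, 0.596, 0.803, 0.0]
ft_force: [0.1, -0.1, -0.9]
width: 0.0035
```

Run:
```python
from h import *
s=bot.get_state(); q=s['tool_rot']; print(s['tool_pos'],q,2*np.degrees(np.arctan2(q[2],q[1]))-90,s['ft_force'])
im,d,f,cx,cy,T=cam('wrist'); a=im; W=cloud(d,f,cx,cy,T); P=W.reshape(-1,3)
u=(P[:,2]>.113)&(P[:,2]<.12)&(np.hypot(P[:,0]-.595,P[:,1]+.039)<.11); print('rim',u.sum(),cv2.minAreaRect((P[u][:,:2]*1000).astype(np.float32)))
u=(P[:,2]>.122)&(P[:,2]<.145)&(np.hypot(P[:,0]-.595,P[:,1]+.039)<.11); print('catch',u.sum(),cv2.minAreaRect((P[u][:,:2]*1000).astype(np.float32)))
im,d,f,cx,cy,T=cam('side'); W=cloud(d,f,cx,cy,T); P=W.reshape(-1,3)
# card: brown points near tool
near=(np.hypot(P[:,0]-s['tool_pos'][0],P[:,1]-s['tool_pos'][1])<.05)
c=im.reshape(-1,3).astype(int); br=near&(c[:,0]-c[:,2]>40)&(P[:,2]>.155)&(P[:,2]<.28)&(c[:,0]>c[:,1]+15)
Q=P[br]; print(len(Q),Q.min(0),Q.max(0),np.median(Q,0)); m=Q[:,2]<.235
e=near&(P[:,2]>.15)&(P[:,2]<.2); print('lowest',np.nanmin(P[e][:,2]), cv2.minAreaRect((Q[m][:,:2]*1000).astype(np.float32)))
save('c2',np.hstack([cv2.resize(a,(400,300)),cv2.resize(im[80:305,190:490],(400,300))]))
```

```text
[ 0.62979755 -0.02657704  0.26469859] [-4.28937901e-04  5.95583066e-01  8.03293587e-01  2.02365710e-04] 16.89157306629599 [ 0.09081442 -0.13521614 -0.90884114]
rim 1975 ((594.3831176757812, -38.56105041503906), (161.2795867919922, 93.05870056152344), 16.863388061523438)
catch 1121 ((594.1345825195312, -37.953243255615234), (162.31033325195312, 34.024112701416016), 16.897130966186523)
350 [ 0.61319709 -0.05735929  0.16882614] [0.64574791 0.0043243  0.27961695] [ 0.63499269 -0.04404112  0.23502322]
lowest 0.16882614355621373 ((627.0042724609375, -27.65410614013672), (14.931032180786133, 62.94839859008789), 16.019100189208984)
```

View pics/c2.png

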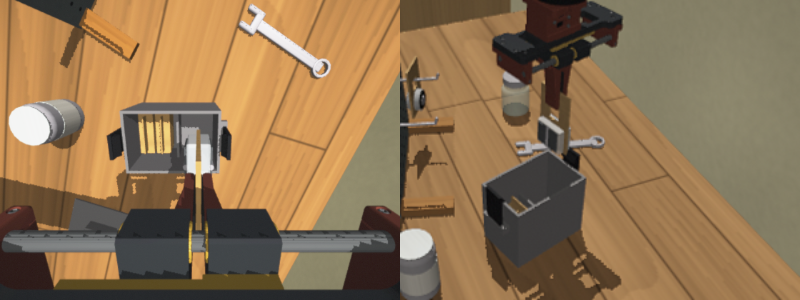

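The wrist view shows the pack over the empty slot at (200,150), square to the tub. The pack's bottom is at about z 0.170, as expected, so I'll lower it.

>>> {"op": "play_rows", "data": {"delta_pos": [[-0.16,-0.18,-1.5],[0,0,-2.5],[0,0,-2.5],[0,0,-2.5],[0,0,-1.5]], "angular": [[0,0,0],[0,0,0],[0,0,0],[0,0,0],[0,0,0]], "gripper": [0,0,0,0,0]}}

```text
time_s: 7.15
tool_pos: [0.6277, -0.0286, 0.158]
tool_rot: [-0.001, 0.595, 0.804, -0.0]
ft_force: [-0.5, 0.6, -1.4]
width: 0.0039
```

>>> {"op": "play_rows", "data": {"delta_pos": [[0,0,-2],[0,0,-2],[0,0,-1.2],[0,0,-0.5],[0,0,0]], "angular": [[0,0,0],[0,0,0],[0,0,0],[0,0,0],[0,0,0]], "gripper": [0,0,0,0,0]}}

```text
time_s: 7.65
tool_pos: [0.6287, -0.0296, 0.1025]
tool_rot: [-0.0, 0.595, 0.804, -0.0]
ft_force: [-0.8, 0.0, -1.0]
width: 0.004
```

>>> {"op": "play_rows", "data": {"delta_pos": [[0,0,-0.2],[0,0,-0.1],[0,0,0]], "angular": [[0,0,0],[0,0,0],[0,0,0]], "gripper": [0,0,0]}}

```text
time_s: 7.95
tool_pos: [0.629, -0.0298, 0.1002]
tool_rot: [0.0, 0.595, 0.804, 0.0]
ft_force: [-1.2, 1.6, -1.3]
width: 0.004
```

>>> {"op": "play_rows", "data": {"delta_pos": [[0,0,-0.1],[0,0,0]], "angular": [[0,0,0],[0,0,0]], "gripper": [0,0]}}

```text
time_s: 8.15
tool_pos: [0.6287, -0.0298, 0.0988]
tool_rot: [0.0, 0.595, 0.804, 0.0]
ft_force: [0.4, 1.1, -0.5]
width: 0.0039
```

>>> {"op": "play_rows", "data": {"delta_pos": [[0,0,-0.07],[0,0,0]], "angular": [[0,0,0],[0,0,0]], "gripper": [0,0]}}

```text
time_s: 8.35
tool_pos: [0.6289, -0.0298, 0.0987]
tool_rot: [0.0, 0.595, 0.804, 0.0]
ft_force: [-1.9, 1.3, 4.4]
width: 0.004
```

>>> {"op": "play_rows", "data": {"delta_pos": [[0,0,-0.06],[0,0,0]], "angular": [[0,0,0],[0,0,0]], "gripper": [0,0]}}

```text
time_s: 8.55
tool_pos: [0.629, -0.0297, 0.0986]
tool_rot: [0.0, 0.595, 0.804, 0.0]
ft_force: [-4.2, 1.2, 9.1]
width: 0.0039
```

The pack is on the floor. I'll ease off and open slowly to 1.6 cm, which fits the slot.

>>> {"op": "play_rows", "data": {"delta_pos": [[0,0,0.08],[0,0,0],[0,0,0],[0,0,0],[0,0,0]], "angular": [[0,0,0],[0,0,0],[0,0,0],[0,0,0],[0,0,0]], "gripper": [0,0.5,0.8,1.2,1.6]}}

```text
time_s: 9.05
tool_pos: [0.6287, -0.0298, 0.098]
tool_rot: [-0.0, 0.595, 0.804, -0.0]
ft_force: [0.0, -0.3, -0.6]
width: 0.0149
```

>>> {"op": "play_rows", "data": {"delta_pos": [[0,0,0],[0,0,0.5],[0,0,1.5],[0,0,3],[0,0,4]], "angular": [[0,0,0],[0,0,0],[0,0,0],[0,0,0],[0,0,0]], "gripper": [1.6,1.6,1.6,1.6,1.6]}}

```text
time_s: 9.55
tool_pos: [0.6279, -0.0299, 0.1889]
tool_rot: [-0.001, 0.595, 0.804, -0.001]
ft_force: [0.5, 0.1, -1.0]
width: 0.0162
```

>>> {"op": "play_rows", "data": {"delta_pos": [[0,0,4],[0,0,2],[0,0,0],[0,0,0]], "angular": [[0,0,0],[0,0,0],[0,0,0],[0,0,0]], "gripper": [1.6,3,3,3]}}

```text
time_s: 9.95
tool_pos: [0.6287, -0.0298, 0.249]
tool_rot: [0.0, 0.595, 0.804, 0.001]
ft_force: [-0.2, -0.2, 0.3]
width: 0.0292
```

Run:
```python
from h import *
s=bot.get_state(); print(s['tool_pos'],s['ft_force'])
im,d,f,cx,cy,T=cam('wrist'); save('w3',cv2.resize(im[120:330,140:420],None,fx=2,fy=2)); W=cloud(d,f,cx,cy,T); P=W.reshape(-1,3)
u=(P[:,2]>.095)&(P[:,2]<.108)&(np.hypot(P[:,0]-.628,P[:,1]+.028)<.04); print('card',u.sum(),P[u].max(0),cv2.minAreaRect((P[u][:,:2]*1000).astype(np.float32)))
L=P[(P[:,2]>.025)&(P[:,2]<.045)&(np.hypot(P[:,0]-.496,P[:,1]+.302)<.06)]; print(len(L), len(L) and cv2.minAreaRect((L[:,:2]*1000).astype(np.float32)))
```

```text
[ 0.62874552 -0.02975786  0.24897889] [-0.2311236  -0.24097791  0.28557677]
card 305 [0.66411508 0.00569161 0.10779839] ((642.2589111328125, -24.232776641845703), (30.470975875854492, 59.23759841918945), 16.912508010864258)
2 ((465.58306884765625, -293.18719482421875), (1.6663280725479126, 0.0), -120.94342041015625)
```

View pics/w3.png

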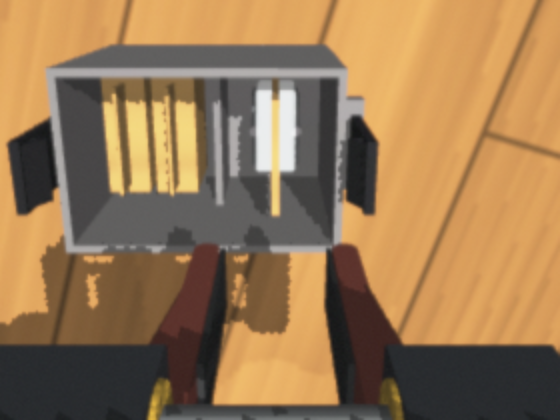

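The pack stands square in the slot at (275,140), and both catches are at rest. Next is the lid.

>>> {"op": "play_rows", "data": {"delta_pos": [[-0.6,-1.2,0],[-1.1,-2.3,0],[-1.1,-2.3,0],[-1.1,-2.3,0],[-1.1,-2.3,0]], "angular": [[0,0,-8.4],[0,0,-8.4],[0,0,-8.4],[0,0,-8.4],[0,0,-8.4]], "gripper": [4,4,4,4,4]}}

```text
time_s: 10.5
tool_pos: [0.5774, -0.1345, 0.2467]
tool_rot: [-0.001, 0.845, 0.534, -0.001]
ft_force: [0.7, 0.3, -0.3]
width: 0.0401
```

>>> {"op": "play_rows", "data": {"delta_pos": [[-1.1,-2.3,-1],[-1.1,-2.3,-1],[-1.1,-2.3,-1],[-1.1,-2.3,-1],[-1.1,-2.3,-1]], "angular": [[0,0,-8.4],[0,0,-8.4],[0,0,-8.4],[0,0,-8.4],[0,0,-8.4]], "gripper": [4,4,4,4,4]}}

```text
time_s: 11.0
tool_pos: [0.5224, -0.2493, 0.1965]
tool_rot: [-0.0, 0.981, 0.196, -0.001]
ft_force: [1.2, 0.8, 0.2]
width: 0.0398
```

>>> {"op": "play_rows", "data": {"delta_pos": [[-1.1,-2.3,-1],[-1.1,-2.0,-1],[-0.6,-1,-0.5],[0,0,0],[0,0,0]], "angular": [[0,0,-8.4],[0,0,-8.4],[0,0,-8.4],[0,0,0],[0,0,0]], "gripper": [4,4,4,4,4]}}

```text
time_s: 11.5
tool_pos: [0.4955, -0.3012, 0.1723]
tool_rot: [-0.0, 1.0, -0.018, -0.001]
ft_force: [0.1, 0.3, 0.1]
width: 0.04
```

Run:
```python
from h import *
s=bot.get_state(); q=s['tool_rot']; print(s['tool_pos'],2*np.degrees(np.arctan2(q[2],q[1]))-90,s['width'],s['joint_pos'])
im,d,f,cx,cy,T=cam('wrist'); save('w4',im); P=cloud(d,f,cx,cy,T).reshape(-1,3)
for lo,hi in [(.025,.05),(.033,.045),(.006,.016)]:
    L=P[(P[:,2]>lo)&(P[:,2]<hi)&(np.hypot(P[:,0]-.496,P[:,1]+.302)<(.095 if lo<.01 else .05))]; print(len(L), np.median(L,0),cv2.minAreaRect((L[:,:2]*1000).astype(np.float32)))
```

```text
[ 0.49553202 -0.30118192  0.17231797] -92.02024234093572 0.03999581010643621 [-0.15324568  0.52204253  0.85992947  1.82521516 -0.46155037  1.01007566
 -0.71127231]
859 [ 0.49747233 -0.30172242  0.03598978] ((494.8431396484375, -301.8994140625), (13.735126495361328, 59.6746940612793), 87.81026458740234)
832 [ 0.49667441 -0.30166903  0.03602547] ((494.6770324707031, -301.8699951171875), (13.578705787658691, 59.3451042175293), 87.62959289550781)
10732 [ 0.5063689  -0.30236326  0.01017828] ((494.4286804199219, -301.6029052734375), (96.24932098388672, 144.14389038085938), 87.04041290283203)
```

>>> {"op": "play_rows", "data": {"delta_pos": [[-0.07,-0.06,-2],[0,0,-3.5],[0,0,-3.5],[0,0,-2.5],[0,0,-1.5]], "angular": [[0,0,-0.5],[0,0,0],[0,0,0],[0,0,0],[0,0,0]], "gripper": [4,4,4,4,4]}}

```text
time_s: 12.05
tool_pos: [0.4951, -0.3007, 0.0413]
tool_rot: [-0.001, 1.0, -0.022, -0.001]
ft_force: [-0.5, -0.7, -0.5]
width: 0.0401
```

>>> {"op": "play_rows", "data": {"delta_pos": [[0,0,-0.5],[0,0,-0.3],[0,0,0],[0,0,0],[0,0,0]], "angular": [[0,0,0],[0,0,0],[0,0,0],[0,0,0],[0,0,0]], "gripper": [4,3.5,3,2,1.2]}}

```text
time_s: 12.55
tool_pos: [0.4956, -0.3026, 0.036]
tool_rot: [0.0, 1.0, -0.024, 0.001]
ft_force: [-0.5, -0.4, 0.5]
width: 0.0174
```

>>> {"op": "play_rows", "data": {"delta_pos": [[0,0,0],[0,0,0],[0,0,0],[0,0,0],[0,0,0]], "angular": [[0,0,0],[0,0,0],[0,0,0],[0,0,0],[0,0,0]], "gripper": [0.8,0.5,0.3,0,0]}}

```text
time_s: 13.05
tool_pos: [0.4955, -0.3023, 0.0359]
tool_rot: [-0.0, 1.0, -0.024, 0.001]
ft_force: [-1.3, 1.0, 6.6]
width: 0.0138
```

>>> {"op": "play_rows", "data": {"delta_pos": [[0,0,0.5],[0,0,1.5],[0,0,3],[0,0,4],[0,0,4]], "angular": [[0,0,0],[0,0,0],[0,0,0],[0,0,0],[0,0,0]], "gripper": [0,0,0,0,0]}}

```text
time_s: 13.55
tool_pos: [0.4944, -0.3026, 0.1671]
tool_rot: [0.0, 1.0, -0.024, -0.0]
ft_force: [1.0, 0.8, -1.5]
width: 0.0137
```

>>> {"op": "play_rows", "data": {"delta_pos": [[0.5,1.2,2.5],[1.2,3.2,2],[1.2,3.2,0.3],[1.2,3.2,0],[1.2,3.2,0]], "angular": [[0,0,2],[0,0,2.5],[0,0,2.5],[0,0,2.5],[0,0,2.5]], "gripper": [0,0,0,0,0]}}

```text
time_s: 14.05
tool_pos: [0.5482, -0.1614, 0.2145]
tool_rot: [0.0, 0.997, 0.081, 0.001]
ft_force: [-0.0, 0.0, -0.5]
width: 0.014
```

>>> {"op": "play_rows", "data": {"delta_pos": [[1.2,3.2,0],[1.2,3.2,0],[1.2,3.2,0],[1.1,2.8,0],[0,0,0]], "angular": [[0,0,2.5],[0,0,2.5],[0,0,2.5],[0,0,0.1],[0,0,0]], "gripper": [0,0,0,0,0]}}

```text
time_s: 14.55
tool_pos: [0.5962, -0.0331, 0.2134]
tool_rot: [-0.001, 0.989, 0.15, 0.0]
ft_force: [0.3, -0.2, -1.6]
width: 0.0135
```

>>> {"op": "play_rows", "data": {"delta_pos": [[0,0,0],[0,0,0]], "angular": [[0,0,0],[0,0,0]], "gripper": [0,0]}}

```text
time_s: 14.75
tool_pos: [0.5945, -0.04, 0.2137]
tool_rot: [0.0, 0.989, 0.146, 0.0]
ft_force: [-0.1, -0.1, -2.2]
width: 0.0138
```

```bash
cat > lid.py <<'E'
from h import *
import sys
s=bot.get_state(); q=s['tool_rot']; t=s['tool_pos']; print(t,2*np.degrees(np.arctan2(q[2],q[1])),s['ft_force'],s['width'])
out=[]
for n in ['wrist','side','top']:
    im,d,f,cx,cy,T=cam(n); out.append(im); P=cloud(d,f,cx,cy,T).reshape(-1,3); zz=t[2]-.0249
    near=np.hypot(P[:,0]-t[0],P[:,1]-t[1])<.095
    L=P[near&(abs(P[:,2]-zz+(.0015 if n!='wrist' else .0005))<.0035)]
    if len(L)>20: print(n,len(L),np.round(np.percentile(L[:,2],[5,50,95]),4),cv2.minAreaRect((L[:,:2]*1000).astype(np.float32)))
    C=P[near&(P[:,2]>.124)&(P[:,2]<.142)&(P[:,2]<zz-.012)]
    if len(C)>20: print('  catch',len(C),cv2.minAreaRect((C[:,:2]*1000).astype(np.float32)))
save(sys.argv[1],np.hstack([cv2.resize(out[0],(400,300)),cv2.resize(out[1][130:305,200:434],(400,300))]))
E
python3 lid.py l1
```

```text
[ 0.59453715 -0.03996312  0.21371992] 16.738757482891327 [-0.08743131 -0.07837628 -2.1999241 ] 0.013831618814706691
wrist 20361 [0.1869 0.188  0.189 ] ((604.7281494140625, -37.38119888305664), (120.14286041259766, 96.4286117553711), 16.77166748046875)
  catch 741 ((666.3435668945312, -16.356876373291016), (11.519637107849121, 33.61507797241211), 16.920286178588867)
side 1725 [0.1858 0.1877 0.1893] ((594.4819946289062, -41.82652282714844), (145.42185974121094, 98.66696166992188), 16.36350440979004)
  catch 141 ((598.0830078125, -49.33388900756836), (166.0558319091797, 35.24925994873047), 9.552356719970703)
```

>>> {"op": "play_rows", "data": {"delta_pos": [[0.1,0.26,-0.8],[0,0,-1.5],[0,0,-1.3],[0,0,-0.6],[0,0,0]], "angular": [[0,0,0.1],[0,0,0],[0,0,0],[0,0,0],[0,0,0]], "gripper": [0,0,0,0,0]}}

```text
time_s: 15.4
tool_pos: [0.5952, -0.0358, 0.1695]
tool_rot: [0.0, 0.989, 0.147, -0.001]
ft_force: [-0.6, 0.3, -1.7]
width: 0.0134
```

>>> {"op": "play_rows", "data": {"delta_pos": [[0,0,0],[0,0,0]], "angular": [[0,0,0],[0,0,0]], "gripper": [0,0]}}

```text
time_s: 15.6
tool_pos: [0.5964, -0.036, 0.1716]
tool_rot: [0.0, 0.989, 0.147, 0.0]
ft_force: [0.4, -0.3, -1.1]
width: 0.0139
```

```bash
python3 lid.py l2
```

```text
[ 0.59638681 -0.03596133  0.17158555] 16.93978333423132 [ 0.43743225 -0.30142702 -1.13803801] 0.013926541736154548
wrist 20348 [0.1448 0.1458 0.1469] ((606.4512329101562, -33.35406494140625), (120.36441802978516, 96.34112548828125), 16.98331069946289)
  catch 178 ((667.8203735351562, -16.019210815429688), (8.484846115112305, 33.57073974609375), 16.96355438232422)
side 1618 [0.1438 0.1457 0.1474] ((596.1338500976562, -37.95477294921875), (145.69525146484375, 97.4268798828125), 16.726343154907227)
  catch 50 ((518.805908203125, -62.61009216308594), (11.750215530395508, 34.686065673828125), 35.41273498535156)
top 37 [0.143  0.1455 0.1468] ((546.177001953125, -97.48966979980469), (12.549656867980957, 25.852256774902344), 62.487701416015625)
```

View pics/l2.png

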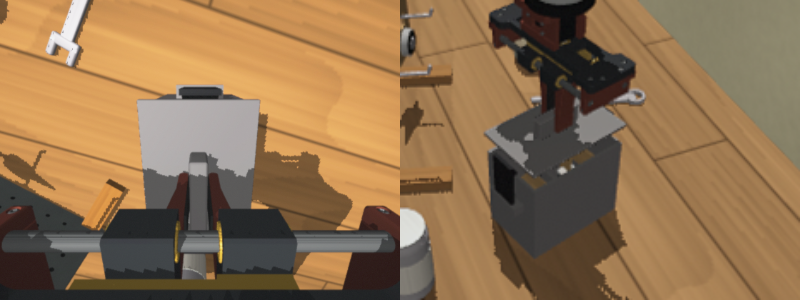

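The lid is centred to about 1.5 mm over the tub, with the far catch at (200,92) just beyond its edge. I'll make a small correction and then press slowly.

>>> {"op": "play_rows", "data": {"delta_pos": [[-0.08,-0.13,0],[0,0,-0.3],[0,0,-0.3],[0,0,-0.2],[0,0,0]], "angular": [[0,0,0],[0,0,0],[0,0,0],[0,0,0],[0,0,0]], "gripper": [0,0,0,0,0]}}

```text
time_s: 16.25
tool_pos: [0.595, -0.037, 0.1627]
tool_rot: [-0.0, 0.989, 0.147, -0.0]
ft_force: [0.6, -0.2, -0.8]
width: 0.0135
```

>>> {"op": "play_rows", "data": {"delta_pos": [[0,0,-0.15],[0,0,-0.15],[0,0,-0.15],[0,0,0]], "angular": [[0,0,0],[0,0,0],[0,0,0],[0,0,0]], "gripper": [0,0,0,0]}}

```text
time_s: 16.65
tool_pos: [0.5961, -0.0372, 0.1597]
tool_rot: [-0.0, 0.989, 0.147, 0.001]
ft_force: [-1.5, -0.8, 6.0]
width: 0.0138
```

>>> {"op": "play_rows", "data": {"delta_pos": [[0,0,-0.15],[0,0,-0.15],[0,0,0]], "angular": [[0,0,0],[0,0,0],[0,0,0]], "gripper": [0,0,0]}}

```text
time_s: 16.95
tool_pos: [0.5968, -0.0373, 0.1576]
tool_rot: [-0.0, 0.989, 0.147, 0.002]
ft_force: [-2.0, -0.3, 11.5]
width: 0.0139
```

>>> {"op": "play_rows", "data": {"delta_pos": [[0,0,-0.15],[0,0,-0.15],[0,0,0]], "angular": [[0,0,0],[0,0,0],[0,0,0]], "gripper": [0,0,0]}}

```text
time_s: 17.25
tool_pos: [0.596, -0.0376, 0.1539]
tool_rot: [0.0, 0.989, 0.147, 0.001]
ft_force: [-2.5, -1.2, 7.4]
width: 0.0139
```

>>> {"op": "play_rows", "data": {"delta_pos": [[0,0,-0.15],[0,0,-0.15],[0,0,0]], "angular": [[0,0,0],[0,0,0],[0,0,0]], "gripper": [0,0,0]}}

```text
time_s: 17.55
tool_pos: [0.5957, -0.0378, 0.1512]
tool_rot: [0.0, 0.989, 0.147, 0.001]
ft_force: [-2.9, -0.7, 10.3]
width: 0.014
```

>>> {"op": "play_rows", "data": {"delta_pos": [[0,0,-0.15],[0,0,-0.1],[0,0,0]], "angular": [[0,0,0],[0,0,0],[0,0,0]], "gripper": [0,0,0]}}

```text
time_s: 17.85
tool_pos: [0.5966, -0.0375, 0.1488]
tool_rot: [0.0, 0.989, 0.147, 0.002]
ft_force: [0.6, -0.5, 8.7]
width: 0.0138
```

>>> {"op": "play_rows", "data": {"delta_pos": [[0,0,-0.1],[0,0,-0.1],[0,0,0]], "angular": [[0,0,0],[0,0,0],[0,0,0]], "gripper": [0,0,0]}}

```text
time_s: 18.15
tool_pos: [0.5971, -0.0374, 0.1474]
tool_rot: [0.0, 0.989, 0.147, 0.002]
ft_force: [-0.3, -0.0, 13.9]
width: 0.0139
```

```bash
python3 lid.py l3
```

```text
[ 0.59709564 -0.03737663  0.14736302] 16.94674254955987 [-2.73063194e-01 -1.38001733e-02  1.39438253e+01] 0.013886483575436199
wrist 19873 [0.1212 0.1222 0.1232] ((599.3244018554688, -37.078575134277344), (151.72805786132812, 96.45172119140625), 16.838703155517578)
side 1530 [0.1197 0.122  0.1237] ((595.0924072265625, -40.33030700683594), (161.51942443847656, 99.07064056396484), 16.111547470092773)
top 44 [0.1192 0.1219 0.124 ] ((547.726318359375, -98.79072570800781), (14.566512107849121, 26.037784576416016), 66.37711334228516)
```

>>> {"op": "play_rows", "data": {"delta_pos": [[0,0,-0.1],[0,0,-0.1],[0,0,0]], "angular": [[0,0,0],[0,0,0],[0,0,0]], "gripper": [0,0,0]}}

```text
time_s: 18.6
tool_pos: [0.5972, -0.0374, 0.1473]
tool_rot: [-0.001, 0.989, 0.147, 0.003]
ft_force: [-7.6, 2.7, 31.2]
width: 0.014
```

The lid has bottomed: the force rises and the height no longer changes. I'll relax, give a gentle upward tug to test the catches, and then look.

>>> {"op": "play_rows", "data": {"delta_pos": [[0,0,0.2],[0,0,0.2],[0,0,0.15],[0,0,0.1],[0,0,0]], "angular": [[0,0,0],[0,0,0],[0,0,0],[0,0,0],[0,0,0]], "gripper": [0,0,0,0,0]}}

```text
time_s: 19.1
tool_pos: [0.5949, -0.037, 0.1489]
tool_rot: [0.0, 0.989, 0.147, -0.001]
ft_force: [1.5, -0.1, -5.1]
width: 0.0138
```

```bash
python3 lid.py l4
python3 - <<'E'
from h import *
im,*_=cam('side'); im2,*_=cam('wrist'); save('l5',np.hstack([cv2.resize(im2[100:310,140:420],(400,300)),cv2.resize(im[170:290,220:380],(400,300),interpolation=2)]))
E
```

```text
[ 0.59486484 -0.03700591  0.14894013] 16.95233289532242 [ 1.5228531  -0.11493937 -5.05997398] 0.013793142862210383
wrist 20152 [0.1228 0.1238 0.1248] ((598.6364135742188, -36.21922302246094), (152.49815368652344, 96.79414367675781), 16.896047592163086)
side 1538 [0.1214 0.1235 0.1252] ((594.7325439453125, -38.42644500732422), (162.35775756835938, 98.1641845703125), 16.54938507080078)
top 47 [0.121  0.1236 0.1258] ((546.861572265625, -91.66175842285156), (21.347660064697266, 20.35526466369629), 18.239572525024414)
```

View pics/l5.png

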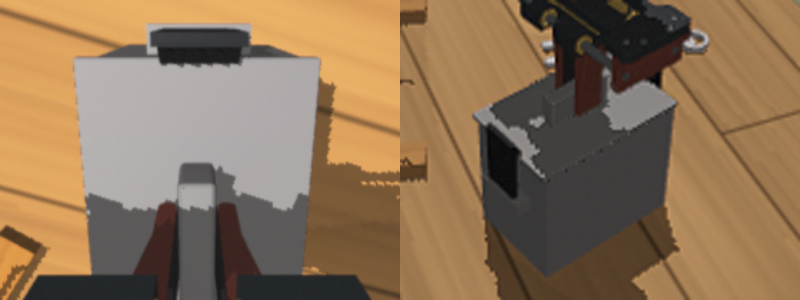

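Both catches lie over the lid: far at (203,45), near at (500,155). The tug moved it only the 1.5 mm play and then met 5 N, so it is latched. I'll lower it, release and retreat.

>>> {"op": "play_rows", "data": {"delta_pos": [[0,0,-0.15],[0,0,-0.1],[0,0,0],[0,0,0],[0,0,0]], "angular": [[0,0,0],[0,0,0],[0,0,0],[0,0,0],[0,0,0]], "gripper": [0,0,1.6,2.2,3]}}

```text
time_s: 19.85
tool_pos: [0.5955, -0.0372, 0.1475]
tool_rot: [0.0, 0.989, 0.147, 0.0]
ft_force: [0.6, -1.2, 0.1]
width: 0.0268
```

>>> {"op": "play_rows", "data": {"delta_pos": [[0,0,0],[0,0,0],[0,0,0.5],[0,0,2],[0,0,4]], "angular": [[0,0,0],[0,0,0],[0,0,0],[0,0,0],[0,0,0]], "gripper": [4,4,4,4,4]}}

```text
time_s: 20.35
tool_pos: [0.5937, -0.0367, 0.2109]
tool_rot: [-0.0, 0.989, 0.147, -0.002]
ft_force: [0.7, 1.5, 0.2]
width: 0.0401
```

>>> {"op": "play_rows", "data": {"delta_pos": [[0,0,4],[0,0,4],[-1,-2,2],[-2,-4,0],[-2,-4,0]], "angular": [[0,0,0],[0,0,0],[0,0,0],[0,0,0],[0,0,0]], "gripper": [4,4,4,4,4]}}

```text
time_s: 20.85
tool_pos: [0.5451, -0.1378, 0.3132]
tool_rot: [0.0, 0.989, 0.148, 0.001]
ft_force: [0.7, -0.9, -0.5]
width: 0.04
```

>>> {"op": "play_rows", "data": {"delta_pos": [[-2,-4,0],[-1,-3,0],[0,-2,0],[0,0,0],[0,0,0]], "angular": [[0,0,0],[0,0,0],[0,0,0],[0,0,0],[0,0,0]], "gripper": [4,4,4,4,4]}}

```text
time_s: 21.35
tool_pos: [0.5152, -0.2269, 0.3123]
tool_rot: [-0.0, 0.989, 0.147, 0.0]
ft_force: [-0.0, 0.5, -0.9]
width: 0.0403
```

Run:
```python
from h import *
s=bot.get_state(); print(s['time_s'],s['tool_pos'],s['ft_force'])
def rect(n,P): print(n,len(P),'z',np.round(np.median(P[:,2]),4),cv2.minAreaRect((P[:,:2]*1000).astype(np.float32)))
for n in ['top','side']:
    im,d,f,cx,cy,T=cam(n); W=cloud(d,f,cx,cy,T); P=W.reshape(-1,3); c=np.hypot(P[:,0]-.595,P[:,1]+.0388)
    rect(n+' plate',P[(c<.09)&(P[:,2]>.115)&(P[:,2]<.1255)]); u=P[(c<.1)&(P[:,2]>.1275)&(P[:,2]<.142)&(c>.055)]; rect(n+' catches',u)
    if n=='top':
        B=np.load('top0.npz')['W']
        for k,a,zr in [('tin',(285,255,325,295),(.07,.12)),('jar',(135,135,170,170),(.07,.12)),('wheel card',(130,205,190,260),(.172,.22))]:
            for X in (B,W):
                Q=X[a[1]:a[3],a[0]:a[2]].reshape(-1,3); rect(k,Q[(Q[:,2]>zr[0])&(Q[:,2]<zr[1])])
    else: sd=im
    if n=='top': tp=im
save('end',np.hstack([cv2.resize(sd,(400,300)),cv2.resize(tp,(400,300))]))
```

```text
21.35 [ 0.51524313 -0.22689788  0.31227887] [-0.01422824  0.52897874 -0.90221043]
top plate 2107 z 0.1218 ((594.8862915039062, -38.501487731933594), (160.837890625, 96.42359924316406), 16.74423599243164)
top catches 135 z 0.1357 ((591.1985473632812, -23.477176666259766), (162.4647674560547, 64.24449157714844), 16.404647827148438)
tin 533 z 0.0985 ((389.2010192871094, -80.16160583496094), (61.48265075683594, 60.68797302246094), 44.724544525146484)
tin 531 z 0.0983 ((389.1678771972656, -80.15556335449219), (61.55713653564453, 60.78386306762695), 44.527870178222656)
jar 375 z 0.0835 ((699.130615234375, 308.1685791015625), (52.21767807006836, 51.352455139160156), 25.809967041015625)
jar 373 z 0.0834 ((699.2069702148438, 308.8810729980469), (52.38264083862305, 51.318145751953125), 44.374183654785156)
wheel card 64 z 0.1805 ((480.45953369140625, 267.4948425292969), (59.59443664550781, 4.779068946838379), 59.60088348388672)
wheel card 60 z 0.1802 ((480.5488586425781, 267.6282958984375), (60.579463958740234, 4.661245346069336), 60.07463455200195)
side plate 1077 z 0.1219 ((589.3125610351562, -40.25274658203125), (151.52288818359375, 98.27998352050781), 16.79779815673828)
side catches 80 z 0.1363 ((522.803466796875, -60.82001495361328), (11.79116439819336, 36.09657287597656), 16.496437072753906)
```

View pics/end.png

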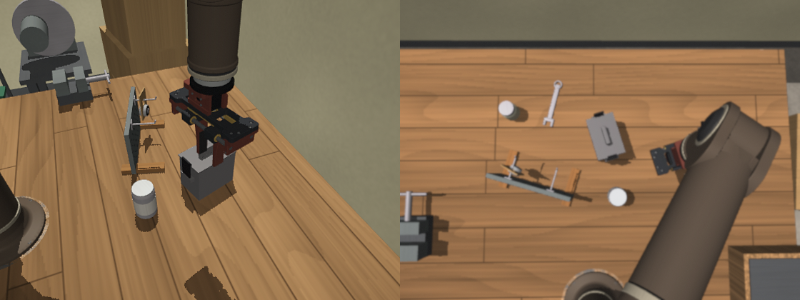

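The lid is closed with the catches at rest. The wheel pack, jar, tin and wrench are where they were, and the arm is clear. Handing in.

```bash
python3 -c "
from bench import order; print(order.close_job())"
```

```text
the job is handed in; nothing more can be done
None
```

The job is done and was handed in at about 21 s. I lifted the hinge pack 13 mm, slid it off the peg with under 2 N sideways, and stood it on the floor of the tub's empty slot. Then I set the lid on the tub and pressed it down until it bottomed, at about 31 N on the wrist.

**Latching:** a light upward tug moved the lid only its 1.5 mm play and then met about 5 N. Both catches lay over the lid in the pictures.

**Other things:** depth readings before and after put the tin, jar and wheel pack within 1 mm of where they started. I checked the wrench only by eye, and it looks unmoved.

**Checks that came out less clean:**
- The last readings of the catches were partly spoiled: the gripper hid one in the side view, and other points got into the top view. That both have snapped rests on the tug and the earlier picture.
- The pack was last seen upright before the lid went on.

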